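Seat and lock a test cell in the undercut dock of a bench tester

ROBOT

A 6-joint arm with a two-finger parallel gripper is mounted at the origin on the work surface. World frame = base frame: x ahead of the robot, y to its left, z up, the work surface at z = 0. Lengths are in m, angles in rad, forces in N, time in s.
With the tool pointing down it reaches from about 0.3 to 0.75 m from the base axis. Payload 8.5 kg.
Tool frame: the origin (TCP) lies midway between the tips of the shut fingers; the grasp point (between the pads) lies 19 mm behind it; z points along the fingers, y is the line along which they close (so a half turn about z gives the same grasp; the last joint's range is limited). The gripper opens to 88 mm and grips with 3 to 60 N. Pads are 18 mm wide; open, the fingers measure 123 mm over their backs; the gripper's body (75 mm by 187 mm) begins 45 mm behind the grasp point.
Start: joints at [0.975, 0.381, 1.297, -0, 1.464, -0.215], TCP at [0.204, 0.511, 0.239] pointing down, gripper open.
Joint ranges: [-3.11, 3.11], [-0.89, 2.33], [0.22, 2.48], [-1.42, 4.56], [0.17, 2.85], [-2.88, 2.88]. Speed limits (rad/s): [2.39, 2.39, 3.14, 3.14, 3.14, 3.14].

INTERFACE

Orientations are given as a rotation vector (axis times angle).
In Python, from plant import manip gives the robot as it stands.
- The arm moves only by the tool jog_arm, never from a script. Its argument "deltas" is text: rows parted by semicolons, each of 5 numbers parted by spaces: the shift along the tool's x, y, z in units of 40 mm (1.0 is 40 mm), then the turn about the tool's z in rad, then the opening, from -1 (shut) to 1 (fully open). In form: dx dy dz spin claw; .... A call has 1 to 10 rows; each row shifts and turns the commanded pose from where the row before left it, along the tool's axes as they then stand; what a row does not reach is not made up. A row lasts 1/10 s, in which the tool goes at most 50 mm and 8.59 degrees, less where a joint would pass 70% of its speed; a pose out of reach is approached as far as the arm can. A call is refused whole if a number of a shift passes 1 or a number of a turn 0.15, either way. A call with a gripper value outside its range is refused whole. The fingers move at their own pace and stop on an object; "newtons" is the grip in N (left out, the last holds). Time passes only in rows, so rows that do not move let the fingers close. It gives the time, the measured TCP pose, the force, the opening and the grip force at its end, in the units of the state.
- manip.read_state(): the state, without advancing time (a new reading comes with each control period).
- manip.get_image(name): name is "scene" or "top" or "wrist"; returns the picture (384x512x3 uint8, red, green, blue); there is no depth.
- manip.camera_model(name): a dict with "fx", "fy", "cx", "cy" (pixels), "R" (3x3) and "t" (3): a world point X has camera coordinates R X + t. Camera axes: x right, y down, z forward; pixel columns grow to the right and rows downward; lengths in m; the calibration is good to about 2 mm. A picture is of the moment at which its call begins: read the wrist's pose just before it. camera_model takes no time and is no camera call; for the wrist camera it gives the pose at the moment of the call.
- manip.sign_off(): hands the job in; it is judged then, once.
The state is a dict: "time_s": time; "joint_positions": joint angles; "dq": joint speeds; "tau": joint torques, N m; "position": TCP position; "tcp_rot": TCP orientation; "contact_force": force on the tool from outside, world axes, zero at the start; "moment": the same for the moment, N m; "grip_width": finger opening in m; "finger_force": force on a finger pad.
Only numpy, scipy, OpenCV 4.12 (cv2) and the standard library are available. Lean on these libraries where they do the work, as an engineer would, in place of code of your own. Each camera call takes 0.05 s, during which the arm holds its last target. There are 200 camera calls.

TASK

Take the green-capped test cell and slide its foot sideways under the overhanging lips of the blue dock until you feel it bottom on the rubber stop hidden at the far end; press it snugly home there (some 10 to 20 N; more than 25 N would harm the stop) without jamming it on the way. Let go of it, then push the red-knobbed clamp in from the side until it pinches the foot tight against the opposite rail. Leave the orange-capped spare and the other things where they are.

Things in the scene. Friction and masses are not known exactly. Their poses are not given: they have to be found in the camera images.
- cell: Test cell to load, about 0.3 kg: dark steel foot plate 56 (x) by 70 (y) by 10 mm high; centred on it a white column 30 x 30 mm from 10 to 72 mm height, then a green cap, also 30 x 30, to 82 mm (glass stub on top to 94 mm). Origin: centre of the foot's underside, z up. It fits the dock either way round (half turn), its y along the dock's y; it starts within 45 degrees of that
- spare: Spare cell, identical but with an orange cap; must stay where it is. Origin: centre of its underside
- dock: Fixed dock: base plate 130 (x) by 205 mm (y -115 to 90), 12 mm thick, with blue rails. Origin: underside, on the centre line. The foot rides on the plate's top and slides in along +y. Apron: y -115 to -41; then 11 mm high cheeks narrow to a 59 mm throat at y -8. From y -6 to 90 a 61 mm wide channel, 13 mm high, under 8 mm thick lips; slot between them 36 mm wide, closed from y 57 by an overhang
- pocket: The pocket under the lips, with its hidden rubber stop. Origin on the plate's top at dock y 32 mm, x 0: the middle of the range where the cell's origin comes to sit; axes as the dock's. The stop is set differently each time and cannot be seen or read: the seated cell's origin lies anywhere from 9 mm short of this point to 9 mm beyond it. Seated means pressed on the stop with over 8 N for 0.2 s
- mouth (a point): Centre of the throat between the guide cheeks, on the base plate's top at dock y -8 mm. Axes as the dock's
- clamp (a joint): Travel of the flat steel side clamp in m: 0 drawn back, 0.018 at most. It slides along the dock's -x at dock y 33 mm through a window in the +x rail. Its nose reaches the foot of a centred cell at 0.012, pushes the cell 2.5 mm across the channel and has it pinched against the far rail at about 0.0145. It drags with 3 N (up to 8 N with the cell) and stays where left
- clamp_top (a point): Centre of the top of the clamp's upright red knob, 14 mm in diameter, free from 25 to 70 mm above the table (lips up to dock x 47 mm are 33 mm high); at dock x = 72 mm minus the clamp's travel, y 33 mm. Its axes are the dock's
- wash_bottle: White bottle with red cap, 60 mm diameter, 150 mm high, bystander; origin at its base
- beaker: Clear beaker, 70 mm diameter, 90 mm high, bystander; origin at its base
- stopper: Black rubber stopper, 28 mm diameter, 26 mm high, bystander; origin at its base
- jar: Amber jar, 56 mm diameter, 70 mm high, bystander; origin at its base
- stirrer: Stirrer lying on the table: steel rod 150 mm long with a white hub, bystander; origin under its middle

How it is judged:
On the way, in this order (a step that is already met when the one before it is completed fails the run):
1. the cell's foot is under the lips and pressed against the rubber stop with more than 8 N, the clamp still open (contact force between cell and pocket above 8 N and y of cell in the frame of pocket between -0.0115 and 0.0115 m and z of cell in the frame of pocket below 0.004 m and value of joint clamp below 0.011 m), for 0.2 s.
2. with the cell in the pocket and let go, the clamp is pushed in against its foot (y of cell in the frame of pocket between -0.0115 and 0.0115 m and x of cell in the frame of pocket between -0.005 and 0.003 m and z of cell in the frame of pocket between -0.002 and 0.0025 m and angle between cell's own z axis and vertical below 0.06 rad and value of joint clamp above 0.013 m and contact force between the fingers and cell below 0.2 N), for 0.2 s.
At the end, for the whole second after the job is handed in: The green-capped cell stands upright, at rest and let go on the base plate, its foot under the lips, its origin within 11.5 mm of the pocket point along the dock, -5 to +3 mm across it and within 2.5 mm in height (2 below), and the clamp is in by more than 13 mm, so that it pinches the foot (y of cell in the frame of pocket between -0.0115 and 0.0115 m and x of cell in the frame of pocket between -0.005 and 0.003 m and z of cell in the frame of pocket between -0.002 and 0.0025 m and angle between cell's own z axis and vertical below 0.06 rad and value of joint clamp above 0.013 m and linear speed of cell below 0.01 m/s); the robot touches nothing.
It fails at once if the cell is pressed on the rubber stop with more than 25 N (contact force between cell and pocket above 25 N).
It fails at once if the cell, its foot between the cheeks or under the lips, is jammed in the dock with more than 35 N in all before it is clamped (contact force between cell and dock above 35 N and y of cell in the frame of pocket above -0.085 m and value of joint clamp below 0.011 m).
It fails at once if the spare cell or another bystander is moved by more than 20 mm (distance of any of spare, wash_bottle, beaker, stopper, jar, stirrer from where it was at the start of the episode above 0.02 m).
It also fails if it takes over 72 s, if anything falls off the work surface, if the arm or the gripper's body presses on something with over 40 N, if the wrist force passes 120 N, or if a joint passes its speed limit or range.

## Working session

There is one attempt and no reset: what is moved stays moved. The work goes in short steps, Python scripts to look and compute and a tool call to move; the robot and the scene stay as the last step left them, time stands still between calls to the robot, and variables do not carry over. Pictures are saved under pics/ and viewed, at most 10 in all, crops included, and the job is handed in when it is done.

Besides the shell and the picture viewer there is one more tool, called after "Request:" as name(argument=value, ...) on one line, values as JSON. jog_arm: Moves the arm, as the interface text tells. Its arguments: {"type":"object","properties":{"deltas":{"type":"string"},"newtons":{"type":"number"}},"required":["deltas"]}

```bash
mkdir -p pics; ls
cat > h.py <<'E'
import numpy as np, cv2
from plant import manip
def snap(name,fn,scale=1.5):
    im=manip.get_image(name)[:,:,::-1].copy(); cv2.imwrite(f'pics/{fn}_raw.png',im)
    cv2.imwrite(f'pics/{fn}.png',cv2.resize(im,None,fx=scale,fy=scale,interpolation=cv2.INTER_CUBIC))
def ray(cm,u,v,z):
    R=np.array(cm['R']);t=np.array(cm['t']);c=-R.T@t
    d=R.T@np.array([(u-cm['cx'])/cm['fx'],(v-cm['cy'])/cm['fy'],1])
    return c+d*(z-c[2])/d[2]
def proj(cm,X):
    p=np.array(cm['R'])@np.array(X)+np.array(cm['t']); return cm['fx']*p[0]/p[2]+cm['cx'],cm['fy']*p[1]/p[2]+cm['cy']
E
python3 - <<'E'
from h import *
s=manip.read_state(); print({k:np.round(v,3).tolist() for k,v in s.items()})
snap('top','top0'); snap('scene','scene0')
for n in ('top','scene'):
    cm=manip.camera_model(n); R=np.array(cm['R']);print(n,cm['fx'],cm['cx'],cm['cy'],np.round(R,3).tolist(),np.round(-R.T@np.array(cm['t']),3))
E
```

```text
pics
{'time_s': 0.0, 'joint_positions': [0.975, 0.381, 1.298, -0.0, 1.464, -0.215], 'dq': [-0.0, 0.001, 0.001, 0.002, -0.0, 0.0], 'tau': [0.0, -43.793, -22.456, 0.071, 0.035, -0.0], 'position': [0.204, 0.51, 0.238], 'tcp_rot': [-0.594, -3.084, 0.002], 'contact_force': [-0.249, 0.495, 0.041], 'moment': [0.004, 0.028, -0.007], 'finger_force': 0.0, 'grip_width': 0.088}
top 390.9392450798172 255.03722164395245 185.2797678264965 [[-0.014, -1.0, -0.019], [-0.989, 0.016, -0.146], [0.146, 0.017, -0.989]] [0.43  0.047 0.977]
scene 415.4194908523532 253.24043982838992 194.696129126522 [[0.749, 0.662, -0.006], [0.411, -0.473, -0.779], [-0.519, 0.581, -0.627]] [ 1.035 -0.501  0.669]
```

View pics/top0.png

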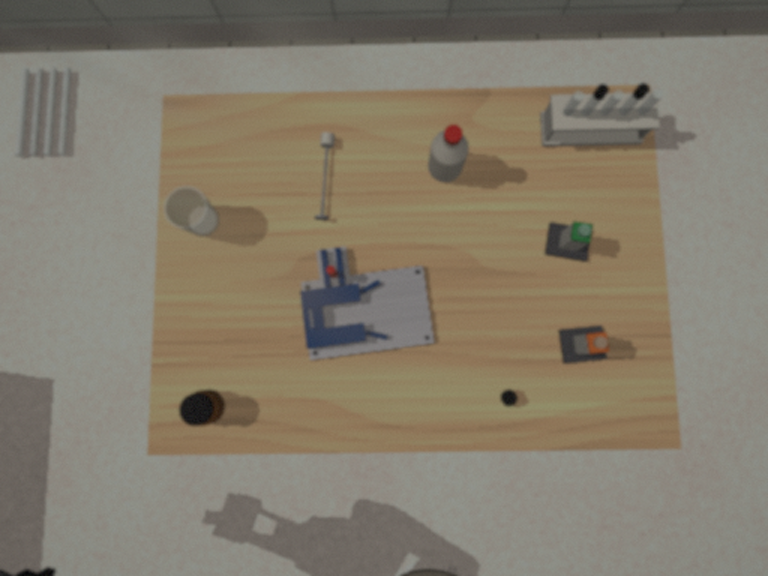

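View pics/scene0.png

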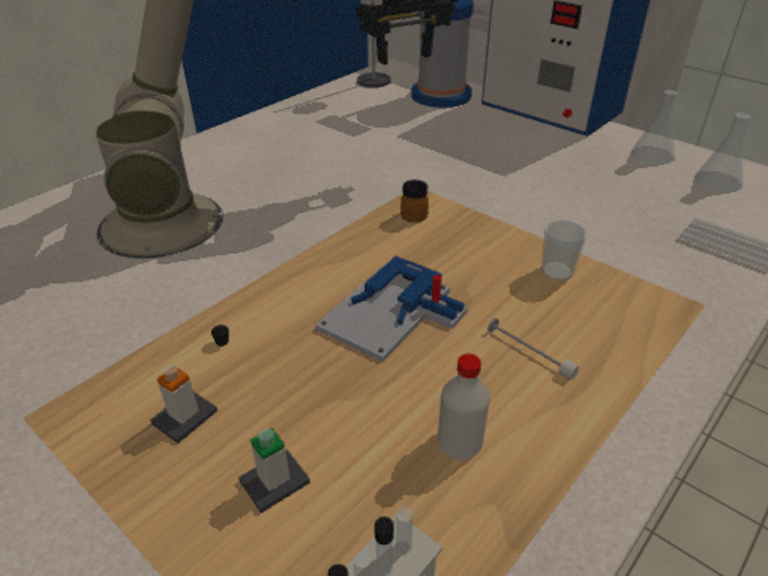

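The top view shows the dock around (370,312), with its channel opening to the right, so dock +y points to world +y and the red knob at (332,271) is on the world +x side. The green cell is at (570,242), the orange spare at (583,344) and the bottle at (448,155). I'll enlarge the dock and the cell.

Run:
```python
import cv2,numpy as np
im=cv2.imread('pics/top0_raw.png')
a=cv2.resize(im[158:246,195:295],(800,704),interpolation=cv2.INTER_CUBIC)[:600]
a=cv2.resize(im[160:245,195:295],None,fx=5,fy=5,interpolation=cv2.INTER_CUBIC) # 500x425
b=cv2.resize(im[140:182,355:405],None,fx=6,fy=6,interpolation=cv2.INTER_CUBIC) # 300x252
m=np.zeros((425,800,3),np.uint8); m[:425,:500]=a; m[:252,500:]=b
m=cv2.convertScaleAbs(m,alpha=1.4); cv2.imwrite('pics/crop1.png',m)
```

```text
(no output)
```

View pics/crop1.png

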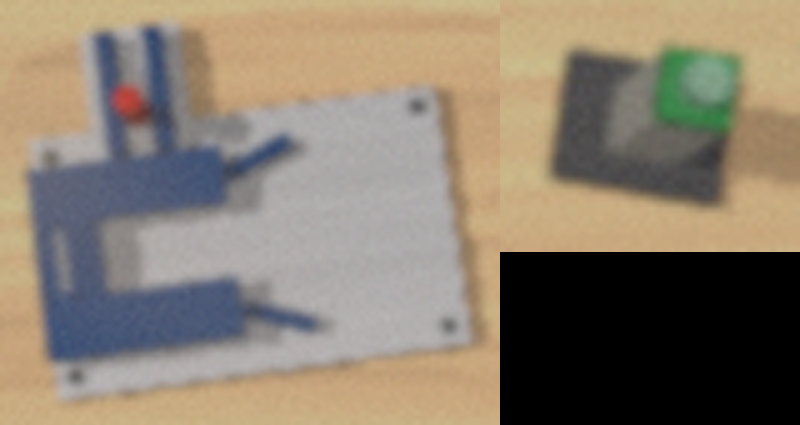

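```bash
cat >> h.py <<'E'
from scipy.optimize import least_squares
def fit(cm,obs,x0):
    # obs: (u,v, lx,ly,z) -> pose x,y,yaw
    P=np.array([ray(cm,o[0],o[1],o[4])[:2] for o in obs]);L=np.array([o[2:4] for o in obs])
    def f(p):
        c,s=np.cos(p[2]),np.sin(p[2]); return (L@np.array([[c,s],[-s,c]])+p[:2]-P).ravel()
    r=least_squares(f,x0); return r.x,r.fun.reshape(-1,2)*1000
E
python3 - <<'E'
from h import *
np.set_printoptions(precision=4,suppress=True)
cm=manip.camera_model('top')
D=[(435,88,65,-115,12),(475,345,-65,-115,12),(60,398,-65,90,12),(28,172,47,90,33),(48,360,-47,90,33),(245,333,-47,-6,33),(103,220,18,57,33),(107,292,-18,57,33),(237,279,-18,-6,33),(126,100,72,33,70)]
o=[(195+a/5,160+b/5,x/1e3,y/1e3,z/1e3) for a,b,x,y,z in D]
p,r=fit(cm,o,[.4,.1,0]);print(p,'\n',r)
C=[(567,50,28,35,10),(552,180,-28,35,10),(718,204,-28,-35,10),(663,45,15,15,82),(742,52,15,-15,82),(735,131,-15,-15,82),(655,125,-15,15,82)]
o=[(355+(a-500)/6,140+b/6,x/1e3,y/1e3,z/1e3) for a,b,x,y,z in C]
p,r=fit(cm,o,[.4,-.2,0]);print(p,'\n',r)
for n,(u,v,z) in dict(spare=(583,344,.01),stop=(509,398,.026),bott=(445,170,.02)).items(): print(n,ray(cm,u/1.5,v/1.5,z))
E
```

```text
[0.5134 0.1015 0.1169] 
 [[ 0.8427 -0.4599]
 [-0.3262  0.9221]
 [-1.3351  0.8046]
 [ 0.7135  0.7241]
 [-1.4273  0.004 ]
 [-1.7766 -0.4507]
 [-0.1722  1.2366]
 [-0.9936 -0.9917]
 [ 1.0237 -0.6839]
 [ 3.4511 -1.1052]]
[ 0.6287 -0.2483 -0.1599] 
 [[-0.1266  0.1907]
 [-0.0393 -0.1567]
 [ 0.1319 -1.1914]
 [-0.1751 -0.01  ]
 [-1.6067  0.6813]
 [-0.0267  0.721 ]
 [ 1.8426 -0.2348]]
spare [ 0.4584 -0.262   0.01  ]
stop [ 0.3746 -0.135   0.026 ]
bott [ 0.7539 -0.0453  0.02  ]
```

Dock fit: (0.513, 0.1015), yaw 0.117. Cell fit: (0.629, -0.248), yaw -0.160. Residuals are mostly 2 mm or less, except about 3.5 mm at the knob. I'll hover over the dock first for a close wrist view, then go on to the cell.

```bash
cat >> h.py <<'E'
from scipy.spatial.transform import Rotation as Ro
def plan(X,yaw_ty,n=1):
    """n equal world steps to X with tool-y axis at world angle yaw_ty (mod pi); print per-row tool deltas"""
    s=manip.read_state();R=Ro.from_rotvec(s['tcp_rot']).as_matrix();p=np.array(s['position'])
    a=np.arctan2(R[1,1],R[0,1]); da=(yaw_ty-a+np.pi/2)%np.pi-np.pi/2
    d=np.array(X)-p; print('t',round(s['time_s'],2),'p',p.round(4),'ty',round(a,4),'tilt',np.arccos(-R[2,2]).round(4),'spin total',round(-da,4))
    sp=-da/n
    for i in range(n):
        print((R.T@d/n/.04).round(3),round(sp,4)); R=R@Ro.from_rotvec([0,0,sp]).as_matrix()
E
python3 - <<'E'
from h import *
s=manip.read_state();R=Ro.from_rotvec(s['tcp_rot']).as_matrix();cm=manip.camera_model('wrist');Rc=np.array(cm['R']);c=-Rc.T@cm['t']
print('cam in tool',(R.T@(c-s['position'])).round(4),'\n',(Rc@R).round(3),cm['fx'])
c,q=np.cos(.117),np.sin(.117)
D=lambda x,y:np.array([.5134+c*x-q*y,.1015+q*x+c*y])
print(D(0,-10),D(0,-85),D(0,32))
plan([*D(0,-40),.30],.117,10)
E
```

```text
cam in tool [ 0.0644  0.0005 -0.1476] 
 [[ 0.     1.     0.   ]
 [-0.966  0.    -0.257]
 [-0.257 -0.     0.966]] 270.7576697440382
[ 1.68073247 -9.83013304] [ 10.43572601 -84.31738087] [-3.22206391 31.88272574]
t 0.1 p [0.2043 0.5104 0.2382] ty 1.19 tilt 0.0013 spin total 1.073
[-4.8847e+01 -8.8525e+01 -5.5000e-02] 0.1073
[-5.8046e+01 -8.2785e+01 -5.5000e-02] 0.1073
[-6.6578e+01 -7.6093e+01 -5.5000e-02] 0.1073
[-7.4345e+01 -6.8525e+01 -5.5000e-02] 0.1073
[-8.1256e+01 -6.0169e+01 -5.5000e-02] 0.1073
[-8.7232e+01 -5.1121e+01 -5.5000e-02] 0.1073
[-9.2205e+01 -4.1485e+01 -5.5000e-02] 0.1073
[-9.6117e+01 -3.1372e+01 -5.5000e-02] 0.1073
[-9.8924e+01 -2.0898e+01 -5.5000e-02] 0.1073
[-1.00594e+02 -1.01830e+01 -5.50000e-02] 0.1073
```

```bash
cat >> h.py <<'E'
DK=np.array([.5134,.1015,.117])
def D(x,y,dk=DK):
    c,q=np.cos(dk[2]),np.sin(dk[2]); return np.array([dk[0]+c*x-q*y,dk[1]+q*x+c*y])
E
python3 - <<'E'
from h import *
plan([*D(0,-.03),.17],.117,13)
E
```

```text
t 0.1 p [0.2043 0.5104 0.2382] ty 1.19 tilt 0.0013 spin total 1.073
[-0.872 -0.56   0.132] 0.0825
[-0.915 -0.486  0.132] 0.0825
[-0.952 -0.409  0.132] 0.0825
[-0.982 -0.329  0.132] 0.0825
[-1.006 -0.247  0.132] 0.0825
[-1.023 -0.163  0.132] 0.0825
[-1.033 -0.078  0.132] 0.0825
[-1.036  0.007  0.132] 0.0825
[-1.032  0.093  0.132] 0.0825
[-1.021  0.177  0.132] 0.0825
[-1.002  0.261  0.132] 0.0825
[-0.978  0.343  0.132] 0.0825
[-0.946  0.422  0.132] 0.0825
```

Request:
jog_arm(deltas="-0.87 -0.56 0.13 0.082 1; -0.91 -0.49 0.13 0.082 1; -0.95 -0.41 0.13 0.082 1; -0.98 -0.33 0.13 0.082 1; -1 -0.25 0.13 0.082 1; -1 -0.16 0.13 0.082 1; -1 -0.08 0.13 0.082 1; -1 0 0.13 0.082 1; -1 0.09 0.13 0.082 1; -1 0.18 0.13 0.082 1")

```text
time_s: 1.1
position: [0.442, 0.1768, 0.1864]
tcp_rot: [-1.779, -2.589, 0.0]
contact_force: [0.0, -0.6, 0.1]
grip_width: 0.0881
finger_force: 0.0
```

Run:
```python
from h import *
plan([*D(0,-.03),.17],.117,4)
```

```text
t 1.1 p [0.442  0.1768 0.1864] ty 0.3666 tilt 0.0004 spin total 0.2496
[-0.781  0.202  0.102] 0.0624
[-0.767  0.25   0.102] 0.0624
[-0.75   0.297  0.102] 0.0624
[-0.73   0.344  0.102] 0.0624
```

Request:
jog_arm(deltas="-0.78 0.2 0.1 0.062 1; -0.77 0.25 0.1 0.062 1; -0.75 0.3 0.1 0.062 1; -0.73 0.34 0.1 0.062 1; 0 0 0 0 1; 0 0 0 0 1")

```text
time_s: 1.7
position: [0.5164, 0.0733, 0.1703]
tcp_rot: [-2.081, -2.352, 0.001]
contact_force: [-1.0, 0.1, 0.7]
grip_width: 0.0881
finger_force: 0.0
```

Run:
```python
from h import *
import pickle
s=manip.read_state(); cm=manip.camera_model('wrist'); snap('wrist','w1'); pickle.dump((s,cm),open('w1.pkl','wb'))
print(s['position'],s['tcp_rot'],s['contact_force'])
```

```text
[0.51640084 0.07328182 0.17030629] [-2.08146005e+00 -2.35150325e+00  9.71245772e-04] [-0.97927481  0.10470605  0.71149372]
```

View pics/w1.png

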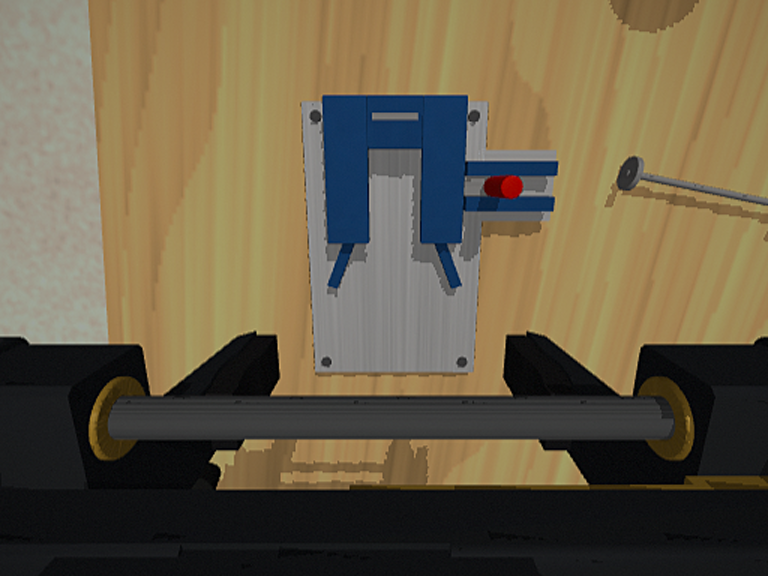

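The wrist view shows the whole dock between the fingers and nearly aligned: lips x 323-467, y 95-243, and the knob top at (511,186). I'll take an enlarged crop for precise corners.

Run:
```python
import cv2
im=cv2.imread('pics/w1_raw.png')[58:253,195:375]
cv2.imwrite('pics/crop2.png',cv2.convertScaleAbs(cv2.resize(im,None,fx=3,fy=3,interpolation=cv2.INTER_CUBIC),alpha=1.5))
```

```text
(no output)
```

View pics/crop2.png

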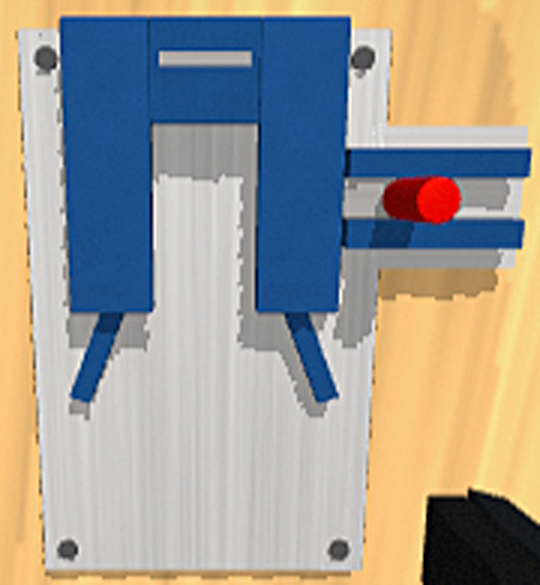

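Run:
```python
from h import *
import pickle
np.set_printoptions(precision=4,suppress=True)
s,cm=pickle.load(open('w1.pkl','rb'))
P=[(61,18,-47,90,33),(350,16,47,90,33),(71,312,-47,-6,33),(338,312,47,-6,33),(153,123,-18,57,33),(260,122,18,57,33),(153,311,-18,-6,33),(257,312,18,-6,33),(437,200,72,33,70),(47,570,-65,-115,12),(362,568,65,-115,12)]
o=[(195+(a+.5)/3-.5,58+(b+.5)/3-.5,x/1e3,y/1e3,z/1e3) for a,b,x,y,z in P]
p,r=fit(cm,o,[.5,.1,.1]);print(p,'\n',r.T)
p2,r=fit(cm,o[:8],[.5,.1,.1]);print(p2)
for k in ((0,1),(2,3),(4,5),(6,7),(9,10)):
    m=[ray(cm,*o[i][:2],o[i][4])[:2] for i in k]; print(np.linalg.norm(m[0]-m[1]), 'mid',(m[0]+m[1])/2)
plan([.6287,-.2483,.2],-.16,8)
```

```text
[0.5165 0.1031 0.1244] 
 [[-0.9625 -0.0048 -0.0212 -0.0929 -0.9598 -0.4853  0.1196 -0.5558  3.3127
  -0.3585  0.0084]
 [ 0.5139  0.3037 -0.2688 -0.0348 -0.3677 -0.5272 -0.5328 -0.1664  0.7635
   0.4399 -0.1233]]
[0.5168 0.1032 0.122 ]
0.09307637732862573 mid [0.5058 0.192 ]
0.09404240431112344 mid [0.5173 0.0973]
0.03554956778037967 mid [0.5102 0.1601]
0.036627401200759226 mid [0.5175 0.0975]
0.12970721823962866 mid [ 0.531  -0.0112]
t 1.75 p [0.5161 0.0738 0.1706] ty 0.1228 tilt 0.001 spin total 0.2828
[-1.042  0.226 -0.093] 0.0353
[-1.034  0.262 -0.093] 0.0353
[-1.024  0.299 -0.093] 0.0353
[-1.012  0.335 -0.093] 0.0353
[-1.     0.37  -0.093] 0.0353
[-0.986  0.405 -0.093] 0.0353
[-0.971  0.44  -0.093] 0.0353
[-0.955  0.474 -0.093] 0.0353
```

Request:
jog_arm(deltas="-1 0.23 -0.1 0.035 1; -1 0.26 -0.1 0.035 1; -1 0.3 -0.1 0.035 1; -1 0.33 -0.1 0.035 1; -1 0.37 -0.1 0.035 1; -1 0.4 -0.1 0.035 1; -1 0.44 -0.1 0.035 1; -1 0.47 -0.1 0.035 1; 0 0 0 0 1; 0 0 0 0 1")

```text
time_s: 2.75
position: [0.6281, -0.2469, 0.2024]
tcp_rot: [-2.388, -2.04, -0.0]
contact_force: [0.3, 0.9, -0.1]
grip_width: 0.0883
finger_force: 0.0
```

```bash
sed -i 's/^DK=.*/DK=np.array([.5168,.1032,.122])/' h.py
python3 - <<'E'
from h import *
import pickle
s=manip.read_state(); cm=manip.camera_model('wrist'); snap('wrist','w2'); pickle.dump((s,cm),open('w2.pkl','wb'))
print(s['position'],s['tcp_rot'],cm['cx'],cm['cy'])
for z in (.01,.082): print(np.round(proj(cm,[.632,-.2467,z]),1)*1.5)
E
```

```text
[ 0.6281457  -0.2468713   0.20242955] [-2.38817619e+00 -2.03967660e+00 -4.38557425e-05] 260.5035289070515 192.7953014145936
[393.45 260.55]
[394.2 280.5]
```

View pics/w2.png

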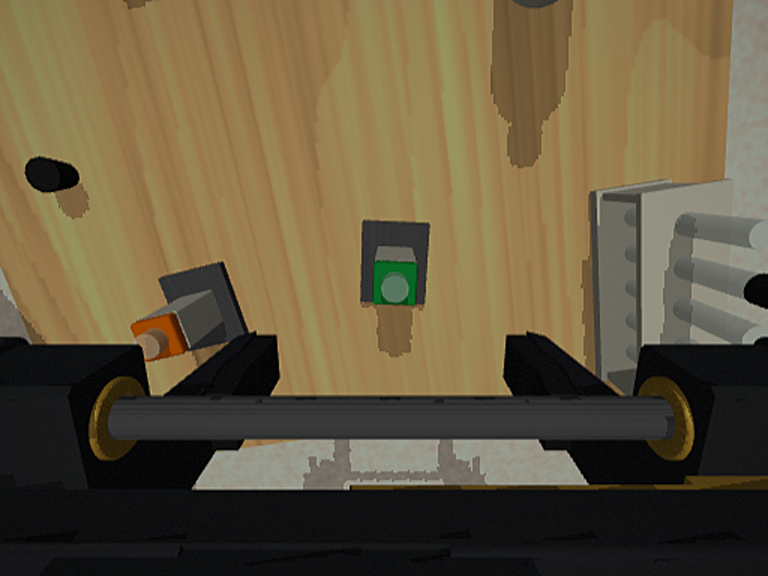

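The cap's top centre is at (395,282), within 2 px of the predicted point. The foot corners are (362,221), (429,223), (361,302) and (424,306).

Run:
```python
from h import *
import pickle
np.set_printoptions(precision=4,suppress=True)
s,cm=pickle.load(open('w2.pkl','rb'))
P=[(362,221,-28,35,10),(429,223,28,35,10),(361,302,-28,-35,10),(424,306,28,-35,10),(374,261,-15,15,82),(416,261,15,15,82),(415,304,15,-15,82),(374,304,-15,-15,82)]
o=[((a+.5)/1.5-.5,(b+.5)/1.5-.5,x/1e3,y/1e3,z/1e3) for a,b,x,y,z in P]
p,r=fit(cm,o,[.6,-.2,-.1]);print(p,'\n',r.T)
plan([p[0],p[1],.037],p[2],1)
```

```text
[ 0.6319 -0.2489 -0.1901] 
 [[-0.1818  0.1523 -0.3167  0.8178 -0.5953  1.0519  0.3055 -1.2336]
 [ 0.2876  0.027   0.4182  2.0634 -0.1874 -1.452  -1.2025  0.0457]]
t 2.8 p [ 0.6281 -0.246   0.2027] ty -0.1561 tilt 0.0009 spin total 0.0339
[-0.058  0.108  4.142] 0.0339
```

Request:
jog_arm(deltas="-0.06 0.11 0.8 0.034 1; 0 0 0.8 0 1; 0 0 0.8 0 1; 0 0 0.8 0 1; 0 0 0.7 0 1; 0 0 0.24 0 1; 0 0 0 0 -1; 0 0 0 0 -1; 0 0 0 0 -1; 0 0 0 0 -1", newtons=15)

```text
time_s: 3.8
position: [0.6326, -0.2509, 0.0386]
tcp_rot: [2.422, 1.997, 0.001]
contact_force: [-0.0, -0.7, 0.3]
grip_width: 0.0583
finger_force: 0.0
```

Request:
jog_arm(deltas="0 0 0 0 -1; 0 0 0 0 -1; 0 0 0 0 -1; 0 0 0 0 -1")

```text
time_s: 4.2
position: [0.6319, -0.2507, 0.0372]
tcp_rot: [-2.424, -1.998, 0.001]
contact_force: [-1.4, -0.0, 2.2]
grip_width: 0.0298
finger_force: 15.0
```

Run:
```python
from h import *
plan([.6319,-.2507,.14],-.19,1)
s=manip.read_state();s['position']=np.array([.6319,-.2507,.14]);f=manip.read_state
manip.read_state=lambda:s
plan([*D(0,-.083),.075],.122,8)
```

```text
t 4.2 p [ 0.6319 -0.2507  0.0372] ty -0.192 tilt 0.0007 spin total -0.002
[ 1.00e-03 -1.00e-03 -2.57e+00] -0.002
t 4.2 p [ 0.6319 -0.2507  0.14  ] ty -0.192 tilt 0.0007 spin total -0.314
[ 0.77  -0.484  0.203] -0.0393
[ 0.789 -0.453  0.203] -0.0393
[ 0.806 -0.422  0.203] -0.0393
[ 0.822 -0.39   0.203] -0.0393
[ 0.836 -0.357  0.203] -0.0393
[ 0.85  -0.324  0.203] -0.0393
[ 0.862 -0.291  0.203] -0.0393
[ 0.873 -0.257  0.203] -0.0393
```

Request:
jog_arm(deltas="0 0 -0.3 0 -1; 0 0 -0.55 0 -1; 0 0 -0.6 0 -1; 0 0 -0.6 0 -1; 0 0 -0.5 0 -1; 0.4 -0.25 0 0 -1")

```text
time_s: 4.8
position: [0.6266, -0.2351, 0.1426]
tcp_rot: [2.421, 1.992, 0.003]
contact_force: [0.3, 0.1, -4.0]
grip_width: 0.0304
finger_force: 15.0
```

Request:
jog_arm(deltas="0.7 -0.44 0.1 -0.039 -1; 0.77 -0.43 0.25 -0.039 -1; 0.8 -0.42 0.25 -0.04 -1; 0.82 -0.39 0.25 -0.04 -1; 0.83 -0.36 0.25 -0.039 -1; 0.85 -0.32 0.25 -0.039 -1; 0.6 -0.2 0.15 -0.039 -1; 0.4 -0.13 0 -0.039 -1; 0.2 -0.05 0 0 -1; 0 0 0 0 -1")

```text
time_s: 5.8
position: [0.5306, 0.0131, 0.0798]
tcp_rot: [2.081, 2.352, 0.001]
contact_force: [0.2, 0.0, -2.5]
grip_width: 0.0299
finger_force: 15.0
```

Run:
```python
from h import *
plan([*D(0,-.083),.055],.122,1)
print(manip.read_state()['contact_force'])
```

```text
t 5.8 p [0.5306 0.0131 0.0798] ty 0.1221 tilt 0.0012 spin total 0.0001
[ 0.204 -0.068  0.62 ] 0.0001
[ 0.17412801  0.04147498 -2.52976749]
```

Request:
jog_arm(deltas="0.1 -0.034 0.3 0 -1; 0.1 -0.034 0.3 0 -1; 0 0 0.02 0 -1; 0 0 0 0 -1")

```text
time_s: 6.2
position: [0.5272, 0.0195, 0.0547]
tcp_rot: [2.083, 2.351, 0.0]
contact_force: [0.1, -0.3, -3.0]
grip_width: 0.0299
finger_force: 15.0
```

Run:
```python
from h import *
import pickle
s=manip.read_state(); cm=manip.camera_model('wrist'); snap('wrist','w3'); pickle.dump((s,cm),open('w3.pkl','wb'))
print(s['position'],s['tcp_rot'],s['contact_force'])
im=cv2.imread('pics/w3_raw.png')[90:260,165:365]
cv2.imwrite('pics/crop3.png',cv2.convertScaleAbs(cv2.resize(im,None,fx=3.5,fy=3.5,interpolation=cv2.INTER_CUBIC),alpha=1.5))
```

```text
[0.52720394 0.01954627 0.0546764 ] [2.08270624e+00 2.35113138e+00 3.25315464e-04] [ 0.09151938 -0.33750827 -2.99688643]
```

View pics/crop3.png

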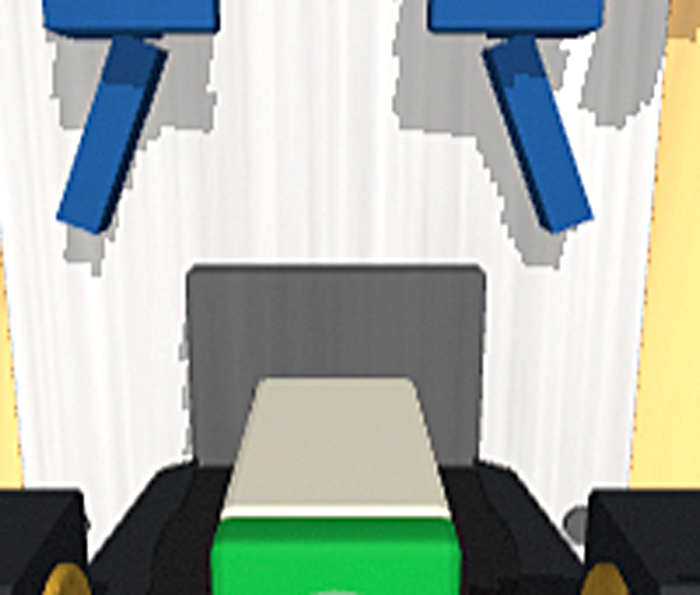

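The foot's front edge spans x 187-485 (mid 336). The lips' centre (45/603 and 218/429) is at about 324 and the cheek tips (57/593) at 325, so the cell sits about 2 mm to the dock's +x side. I'll check this with numbers.

Run:
```python
from h import *
import pickle
np.set_printoptions(precision=4,suppress=True)
s,cm=pickle.load(open('w3.pkl','rb'))
raw=lambda a,b:(165+(a+.5)/3.5-.5,90+(b+.5)/3.5-.5)
R=Ro.from_rotvec(s['tcp_rot']).as_matrix()
def tl(a,b,z): return (R.T@(ray(cm,*raw(a,b),z)-s['position']))[:2]*1000
for n,l,r,z in [('lipouter',(45,27),(603,27),.033),('slot',(218,27),(429,27),.033),('cheek out',(57,218),(593,217),.023),('cheek in',(104,233),(549,233),.023),('plate487',(22,487),(632,487),.012),('plate240',(1,240),(652,240),.012),('foot',(187,268),(485,268),.0275),('foot460',(193,460),(480,460),.0275)]:
    L=tl(*l,z);Q=tl(*r,z); print(n,L,Q,'w',Q[1]-L[1],'mid',(L+Q)/2)
```

```text
lipouter [ 78.7911 -47.5813] [78.7982 46.7059] w 94.28714647076802 mid [78.7946 -0.4377]
slot [ 78.7933 -18.3602] [78.796  17.2931] w 35.653344827233695 mid [78.7946 -0.5336]
cheek out [ 45.5831 -50.903 ] [45.7585 49.9586] w 100.86166473196224 mid [45.6708 -0.4722]
cheek in [ 42.7627 -42.2397] [42.7515 41.8503] w 84.0899929395926 mid [42.7571 -0.1947]
plate487 [-13.2658 -66.0104] [-13.3215  65.3945] w 131.40484749039766 mid [-13.2937  -0.3079]
plate240 [ 39.9692 -65.6922] [39.9508 65.1219] w 130.81412512612448 mid [39.96   -0.2852]
foot [ 36.8281 -26.1215] [36.8186 29.3047] w 55.42623078578325 mid [36.8234  1.5916]
foot460 [ -1.1818 -26.4782] [-1.2039 29.8677] w 56.345934214771 mid [-1.1929  1.6948]
```

The foot appears at +1.65 mm in tool y and the dock centre at -0.4 mm, so I need about -2.0 mm along tool y (-0.05). The yaw is fine. I'll shift and lower until the plate is felt.

Request:
jog_arm(deltas="0 -0.05 0.05 0 -1; 0 0 0.05 0 -1; 0 0 0 0 -1; 0 0 0 0 -1")

```text
time_s: 6.65
position: [0.5246, 0.0201, 0.0504]
tcp_rot: [2.082, 2.353, 0.0]
contact_force: [0.6, 0.0, -3.2]
grip_width: 0.03
finger_force: 15.0
```

Request:
jog_arm(deltas="0 0 0.02 0 -1; 0 0 0 0 -1; 0 0 0 0 -1")

```text
time_s: 6.95
position: [0.5246, 0.0202, 0.0495]
tcp_rot: [2.082, 2.353, -0.0]
contact_force: [0.8, 0.2, -3.1]
grip_width: 0.0298
finger_force: 15.0
```

Request:
jog_arm(deltas="0 0 0.015 0 -1; 0 0 0 0 -1; 0 0 0 0 -1")

```text
time_s: 7.25
position: [0.5246, 0.0202, 0.0491]
tcp_rot: [2.082, 2.353, 0.0]
contact_force: [0.0, -0.2, -0.1]
grip_width: 0.0296
finger_force: 15.0
```

Request:
jog_arm(deltas="0 0 0.015 0 -1; 0 0 0 0 -1; 0 0 0 0 -1")

```text
time_s: 7.55
position: [0.5246, 0.0202, 0.0491]
tcp_rot: [2.081, 2.352, 0.0]
contact_force: [-2.5, 0.4, 7.2]
grip_width: 0.0296
finger_force: 15.0
```

Request:
jog_arm(deltas="0 0 -0.02 0 -1; 0.15 0 0 0 -1; 0.2 0 0 0 -1; 0.2 0 0 0 -1; 0.15 0 0 0 -1; 0 0 0 0 -1; 0 0 0 0 -1", newtons=10)

```text
time_s: 8.25
position: [0.521, 0.0485, 0.0491]
tcp_rot: [-2.081, -2.353, -0.0]
contact_force: [-0.7, -0.3, -1.2]
grip_width: 0.0299
finger_force: 10.0
```

Request:
jog_arm(deltas="0.05 0 0 0 -1; 0.05 0 0 0 -1; 0.05 0 0 0 -1; 0.05 0 0 0 -1; 0 0 0 0 -1")

```text
time_s: 8.75
position: [0.5201, 0.0562, 0.0491]
tcp_rot: [-2.082, -2.353, -0.0]
contact_force: [-0.4, 1.7, -0.9]
grip_width: 0.0297
finger_force: 10.0
```

Request:
jog_arm(deltas="0 0 -0.01 0 -1; 0.05 0 0 0 -1; 0.05 0 0 0 -1; 0.05 0 0 0 -1; 0 0 0 0 -1")

```text
time_s: 9.25
position: [0.5193, 0.0622, 0.0495]
tcp_rot: [-2.081, -2.353, 0.0]
contact_force: [0.7, -0.5, -3.2]
grip_width: 0.0306
finger_force: 10.0
```

Request:
jog_arm(deltas="0.05 0 0 0 -1; 0.05 0 0 0 -1; 0.05 0 0 0 -1; 0 0 0 0 -1")

```text
time_s: 9.65
position: [0.5186, 0.0681, 0.0496]
tcp_rot: [-2.081, -2.353, -0.0]
contact_force: [-0.2, 0.9, -3.7]
grip_width: 0.0298
finger_force: 10.0
```

The foot is through the throat with no side force. I'll go on sliding.

Request:
jog_arm(deltas="0.08 0 0 0 -1; 0.1 0 0 0 -1; 0.1 0 0 0 -1; 0.1 0 0 0 -1; 0.08 0 0 0 -1; 0 0 0 0 -1")

```text
time_s: 10.25
position: [0.5163, 0.0866, 0.0495]
tcp_rot: [-2.081, -2.353, 0.0]
contact_force: [-0.5, 0.6, -3.3]
grip_width: 0.03
finger_force: 10.0
```

Request:
jog_arm(deltas="0.08 0 0 0 -1; 0.1 0 0 0 -1; 0.1 0 0 0 -1; 0.1 0 0 0 -1; 0.08 0 0 0 -1; 0 0 0 0 -1")

```text
time_s: 10.85
position: [0.5141, 0.1048, 0.0495]
tcp_rot: [-2.081, -2.353, 0.0]
contact_force: [-0.2, -0.7, -3.6]
grip_width: 0.0302
finger_force: 10.0
```

Request:
jog_arm(deltas="0.08 0 0 0 -1; 0.1 0 0 0 -1; 0.1 0 0 0 -1; 0.07 0 0 0 -1; 0 0 0 0 -1")

```text
time_s: 11.35
position: [0.5124, 0.1186, 0.0496]
tcp_rot: [-2.081, -2.353, -0.0]
contact_force: [0.3, 0.9, -3.8]
grip_width: 0.0298
finger_force: 10.0
```

Request:
jog_arm(deltas="0.025 0 0 0 -1; 0.025 0 0 0 -1; 0.025 0 0 0 -1; 0 0 0 0 -1")

```text
time_s: 11.75
position: [0.5122, 0.1212, 0.0496]
tcp_rot: [2.082, 2.353, -0.0]
contact_force: [0.4, 0.7, -2.3]
grip_width: 0.03
finger_force: 10.0
```

Request:
jog_arm(deltas="0.025 0 0 0 -1; 0.025 0 0 0 -1; 0 0 0 0 -1")

```text
time_s: 12.05
position: [0.5119, 0.1233, 0.0495]
tcp_rot: [-2.082, -2.353, 0.0]
contact_force: [0.9, -0.3, -4.1]
grip_width: 0.03
finger_force: 10.0
```

Dock y is now about 21.5 mm, with no contact yet. I'll take 1 mm steps and check the force.

Request:
jog_arm(deltas="0.025 0 0 0 -1; 0.025 0 0 0 -1; 0 0 0 0 -1")

```text
time_s: 12.35
position: [0.5116, 0.1253, 0.0496]
tcp_rot: [-2.082, -2.353, -0.0]
contact_force: [-0.5, -0.7, -3.9]
grip_width: 0.0305
finger_force: 10.0
```

Request:
jog_arm(deltas="0.025 0 0 0 -1; 0.025 0 0 0 -1; 0 0 0 0 -1")

```text
time_s: 12.65
position: [0.5114, 0.1273, 0.0496]
tcp_rot: [-2.082, -2.353, 0.0]
contact_force: [0.2, -0.1, -3.6]
grip_width: 0.0299
finger_force: 10.0
```

Request:
jog_arm(deltas="0.025 0 0 0 -1; 0.025 0 0 0 -1; 0 0 0 0 -1")

```text
time_s: 12.95
position: [0.5112, 0.129, 0.0496]
tcp_rot: [2.081, 2.353, -0.0]
contact_force: [-0.7, -2.2, -2.5]
grip_width: 0.0299
finger_force: 10.0
```

Request:
jog_arm(deltas="0.0125 0 0 0 -1; 0 0 0 0 -1; 0 0 0 0 -1")

```text
time_s: 13.25
position: [0.5112, 0.1291, 0.0497]
tcp_rot: [2.081, 2.352, -0.001]
contact_force: [-0.8, -5.1, -1.7]
grip_width: 0.0295
finger_force: 10.0
```

Request:
jog_arm(deltas="0.0125 0 0 0 -1; 0 0 0 0 -1; 0 0 0 0 -1")

```text
time_s: 13.55
position: [0.5112, 0.1295, 0.0498]
tcp_rot: [2.081, 2.352, -0.001]
contact_force: [-0.5, -6.2, -0.6]
grip_width: 0.0302
finger_force: 10.0
```

Request:
jog_arm(deltas="0 0 0 0 -1; 0 0 0 0 -1; 0.0125 0 0 0 -1; 0 0 0 0 -1; 0 0 0 0 -1", newtons=20)

```text
time_s: 14.05
position: [0.5112, 0.1296, 0.0498]
tcp_rot: [2.08, 2.352, -0.002]
contact_force: [-0.6, -8.3, 0.5]
grip_width: 0.0298
finger_force: 20.0
```

Request:
jog_arm(deltas="0.0125 0 0 0 -1; 0 0 0 0 -1; 0 0 0 0 -1")

```text
time_s: 14.35
position: [0.5112, 0.1297, 0.0499]
tcp_rot: [2.08, 2.351, -0.003]
contact_force: [-0.1, -10.8, 0.2]
grip_width: 0.0298
finger_force: 20.0
```

Request:
jog_arm(deltas="0.0125 0 0 0 -1; 0 0 0 0 -1; 0 0 0 0 -1; 0 0 0 0 -1")

```text
time_s: 14.75
position: [0.5112, 0.13, 0.05]
tcp_rot: [2.08, 2.351, -0.003]
contact_force: [-1.7, -13.0, 2.1]
grip_width: 0.0303
finger_force: 20.0
```

Request:
jog_arm(deltas="0.006 0 0 0 -1; 0 0 0 0 -1; 0 0 0 0 -1; 0 0 0 0 -1; 0 0 0 0 -1")

```text
time_s: 15.25
position: [0.5112, 0.1302, 0.0501]
tcp_rot: [2.08, 2.351, -0.003]
contact_force: [-1.0, -13.1, 3.4]
grip_width: 0.03
finger_force: 20.0
```

Request:
jog_arm(deltas="-0.02 0 0 0 -1; 0 0 0.01 0 -1; 0 0 0 0 -1; 0 0 0 0 0.2; 0 0 0 0 0.2; 0 0 0 0 0.2; 0 0 0 0 0.2; 0 0 0 0 0.2")

```text
time_s: 16.05
position: [0.5109, 0.1312, 0.0491]
tcp_rot: [-2.082, -2.353, -0.0]
contact_force: [0.5, 0.0, 0.3]
grip_width: 0.0528
finger_force: 0.0
```

Request:
jog_arm(deltas="0 0 -0.4 0 0.2; 0 0 -0.8 0 0.2; 0 0 -0.8 0 0.2; 0 0 -0.8 0 0.2; 0 0 -0.4 0 -1; 0 0 0 0 -1; 0 0 0 0 -1")

```text
time_s: 16.75
position: [0.5106, 0.1311, 0.1764]
tcp_rot: [-2.081, -2.352, 0.001]
contact_force: [-0.4, 0.7, -0.7]
grip_width: 0.0312
finger_force: 0.0
```

Run:
```python
from h import *
import pickle
s=manip.read_state(); cm=manip.camera_model('wrist'); snap('wrist','w4'); pickle.dump((s,cm),open('w4.pkl','wb'))
print(s['position'],s['tcp_rot'],s['contact_force'],s['grip_width'])
```

```text
[0.51060559 0.13111903 0.17644477] [-2.08146994e+00 -2.35228635e+00  7.40216211e-04] [-0.44684111  0.67413161 -0.74666751] 0.03119476565370502
```

View pics/w4.png

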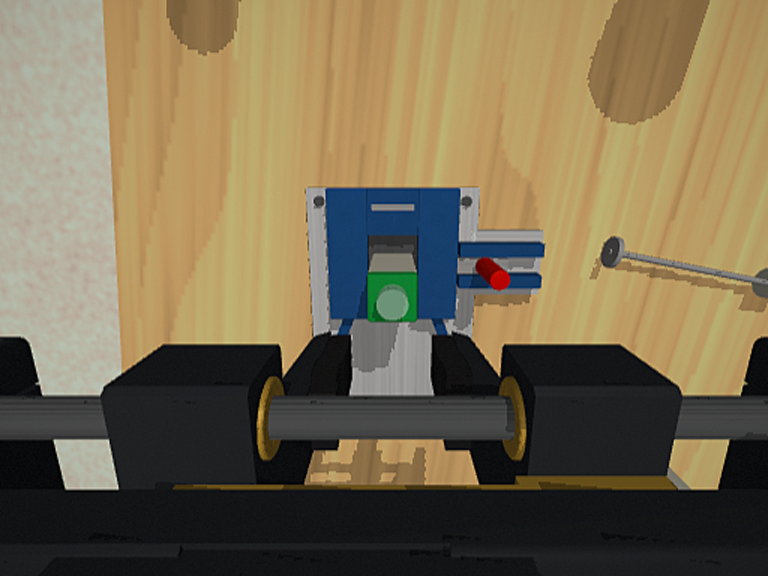

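The cell stands upright in the slot: cap (369-416, 272-321), stub centre (392,303). The knob top is at (498,281). Next I'll locate the knob and plan the side push with shut fingers.

Run:
```python
from h import *
import pickle
np.set_printoptions(precision=4,suppress=True)
s,cm=pickle.load(open('w4.pkl','rb'))
R=Ro.from_rotvec(s['tcp_rot']).as_matrix()
raw=lambda a,b:((a+.5)/1.5-.5,(b+.5)/1.5-.5)
def tl(a,b,z): return (R.T@(ray(cm,*raw(a,b),z)-s['position']))[:2]*1000-[0,1.65]
print('knob',tl(498.5,281,.07),'cap',tl(369,272,.094),tl(416,272,.094),'stub',tl(392.5,302.5,.106))
print('lips',tl(327,188,.033),tl(460,188,.033))
plan(s['position'],.122,1)
```

```text
knob [ 3.4624 69.0783] cap [ 14.6722 -12.8849] [14.6773 14.3553] stub [-0.164   0.7035]
lips [ 60.9674 -44.6226] [60.9786 47.8663]
t 16.8 p [0.5104 0.1311 0.176 ] ty 0.122 tilt 0.002 spin total -0.0
[ 0.001  0.005 -0.012] -0.0
```

Request:
jog_arm(deltas="0.09 0.6 0 0 -1; 0 0.8 0 0 -1; 0 0.8 0 0 -1; 0 0.4 0.4 0 -1; 0 0 0.8 0 -1; 0 0 0.8 0 -1; 0 0 0.7 0 -1; 0 0 0.3 0 -1; 0 0 0 0 -1; 0 0 0 0 -1")

```text
time_s: 17.8
position: [0.6142, 0.1474, 0.0578]
tcp_rot: [2.081, 2.352, 0.001]
contact_force: [0.8, -0.2, 1.4]
grip_width: 0.0005
finger_force: 0.0
```

Request:
jog_arm(deltas="0 -0.05 0 0 -1; 0 -0.05 0 0 -1; 0 -0.05 0 0 -1; 0 0 0 0 -1")

```text
time_s: 18.2
position: [0.6076, 0.1466, 0.0576]
tcp_rot: [2.082, 2.352, 0.001]
contact_force: [0.3, 0.3, -0.1]
grip_width: 0.0007
finger_force: 0.0
```

Request:
jog_arm(deltas="0 0 0.08 0 -1; 0 -0.05 0 0 -1; 0 -0.05 0 0 -1; 0 -0.05 0 0 -1; 0 0 0 0 -1")

```text
time_s: 18.7
position: [0.6016, 0.1459, 0.054]
tcp_rot: [-2.082, -2.353, 0.0]
contact_force: [0.1, -0.1, -0.2]
grip_width: 0.0006
finger_force: 0.0
```

Request:
jog_arm(deltas="0 -0.05 0 0 -1; 0 -0.05 0 0 -1; 0 0 0 0 -1")

```text
time_s: 19.0
position: [0.598, 0.1454, 0.0541]
tcp_rot: [2.081, 2.352, 0.001]
contact_force: [2.4, 0.6, -0.5]
grip_width: 0.0006
finger_force: 1.2
```

Request:
jog_arm(deltas="0 -0.05 0 0 -1; 0 -0.05 0 0 -1; 0 0 0 0 -1")

```text
time_s: 19.3
position: [0.5937, 0.1448, 0.054]
tcp_rot: [2.082, 2.353, -0.0]
contact_force: [1.3, -0.3, 0.1]
grip_width: 0.0005
finger_force: 1.1
```

Request:
jog_arm(deltas="0 -0.05 0 0 -1; 0 0 0 0 -1; 0 0 0 0 -1")

```text
time_s: 19.6
position: [0.5918, 0.1446, 0.054]
tcp_rot: [-2.082, -2.353, 0.0]
contact_force: [2.6, 0.8, 0.2]
grip_width: 0.0006
finger_force: 1.0
```

Request:
jog_arm(deltas="0 -0.05 0 0 -1; 0 0 0 0 -1; 0 0 0 0 -1")

```text
time_s: 19.9
position: [0.5903, 0.1444, 0.0541]
tcp_rot: [2.081, 2.352, 0.001]
contact_force: [6.1, 1.2, -1.4]
grip_width: 0.0005
finger_force: 2.5
```

Request:
jog_arm(deltas="0 -0.05 0 0 -1; 0 0 0 0 -1; 0 0 0 0 -1")

```text
time_s: 20.2
position: [0.5892, 0.1442, 0.0542]
tcp_rot: [2.081, 2.351, 0.004]
contact_force: [8.9, 0.6, -1.3]
grip_width: 0.0001
finger_force: 4.2
```

Request:
jog_arm(deltas="0 -0.03 0 0 -1; 0 0 0 0 -1; 0 0 0 0 -1")

```text
time_s: 20.5
position: [0.589, 0.1442, 0.0543]
tcp_rot: [2.08, 2.349, 0.007]
contact_force: [13.3, 1.8, -5.2]
grip_width: 0.0005
finger_force: 6.2
```

Request:
jog_arm(deltas="0 -0.03 0 0 -1; 0 0 0 0 -1; 0 0 0 0 -1")

```text
time_s: 20.8
position: [0.5888, 0.1441, 0.0545]
tcp_rot: [2.079, 2.348, 0.01]
contact_force: [16.7, 3.0, -5.8]
grip_width: 0.0006
finger_force: 8.2
```

Request:
jog_arm(deltas="0 -0.03 0 0 -1; 0 0 0 0 -1; 0 0 0 0 -1")

```text
time_s: 21.1
position: [0.5886, 0.1441, 0.0546]
tcp_rot: [2.078, 2.347, 0.013]
contact_force: [21.3, 3.9, -8.2]
grip_width: 0.0001
finger_force: 10.2
```

It has stalled at 21 N, so the foot is probably pinched. I'll back off, lift and check.

Request:
jog_arm(deltas="0 0.2 0 0 -1; 0 0.3 0 0 -1; 0 0 -0.6 0 -1; 0 0 -0.8 0 -1; 0 -0.4 -0.8 0 -1; 0 -0.8 -0.8 0 -1; 0 -0.8 0 0 -1; 0 -0.6 0 0 -1; 0 0 0 0 -1; 0 0 0 0 -1")

```text
time_s: 22.1
position: [0.5008, 0.1335, 0.174]
tcp_rot: [-2.082, -2.352, 0.001]
contact_force: [0.8, 0.1, -0.2]
grip_width: 0.0005
finger_force: 0.0
```

Run:
```python
from h import *
import pickle
s=manip.read_state(); cm=manip.camera_model('wrist'); snap('wrist','w5'); pickle.dump((s,cm),open('w5.pkl','wb'))
print(s['position'],s['tcp_rot'],s['contact_force'],s['grip_width'])
im=cv2.imread('pics/w5_raw.png')[110:240,190:390]
cv2.imwrite('pics/crop5.png',cv2.convertScaleAbs(cv2.resize(im,None,fx=4,fy=4,interpolation=cv2.INTER_CUBIC),alpha=1.5))
```

```text
[0.50083835 0.13348279 0.17401126] [-2.08155819e+00 -2.35223598e+00  9.58696069e-04] [ 0.84297622  0.09904703 -0.23754887] 0.0005411673339760319
```

View pics/crop5.png

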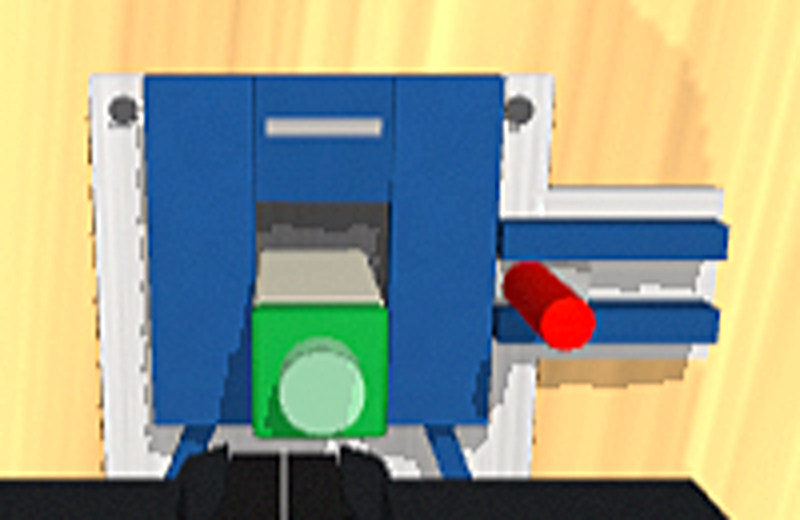

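Lip corners are (146,75), (504,75), (153,424) and (488,423), with the slot end at (256,203)/(389,203). The knob top is at (569,322), and the cap corners are (252,306), (388,304), (386,435) and (254,437).

Run:
```python
from h import *
import pickle
np.set_printoptions(precision=4,suppress=True)
s,cm=pickle.load(open('w5.pkl','rb'))
raw=lambda a,b:(190+(a+.5)/4-.5,110+(b+.5)/4-.5)
o=[(*raw(a,b),x/1e3,y/1e3,.033) for a,b,x,y in [(146,75,-47,90),(504,75,47,90),(153,424,-47,-6),(488,423,47,-6),(256,203,-18,57),(389,203,18,57)]]
p,r=fit(cm,o,[.5,.1,.1]);print(p,r.T)
c,q=np.cos(p[2]),np.sin(p[2])
def dk(a,b,z):
    d=ray(cm,*raw(a,b),z)[:2]-p[:2]; return np.array([c*d[0]+q*d[1],-q*d[0]+c*d[1]])*1000
print('knob',dk(569,322,.07)); C=[dk(a,b,.094) for a,b in [(252,306),(388,304),(386,435),(254,437)]]; print(C,np.mean(C,0))
s4,cm4=pickle.load(open('w4.pkl','rb'))
```

```text
[0.5166 0.103  0.1213] [[-0.769   0.3841  0.3296 -0.111  -0.1444  0.3107]
 [-0.0456  0.026  -0.0893 -0.5275  0.3045  0.3318]]
knob [57.9443 33.3765]
[array([-17.3134,  43.0173]), array([12.0613, 43.4858]), array([12.3821, 13.4542]), array([-17.0701,  12.9543])] [-2.485  28.2279]
```

The knob is at dock x 57.9, so the clamp has travelled about 14.1 mm. The cell is at x -2.5, y 28.2 (pocket -3.8), which fits a pinched foot. Handing in.

```bash
python3 -c "
from plant import manip
print(manip.sign_off())"
```

```text
the job is handed in; nothing more can be done
None
```

The job is handed in, no verdict returned: the green cell was pressed on the stop with about 13 N and let go, then clamped at about 14 mm of travel with the cell 2.5 mm across and 3.8 mm short of the pocket point, at about 22 s, and nothing else was touched.

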